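Put the coasters away under the bar of their holder

ROBOT

A 6-joint arm with a two-finger parallel gripper is mounted at the origin on a cart in front of the work surface, level with it; the furniture and walls round the work are solid. World frame = base frame: x ahead of the robot, y to its left, z up, the work surface at z = 0. Lengths are in mm, angles in rad, forces in N, time in s.
With the tool pointing down it reaches from about 350 to 975 mm from the base axis. Payload 7.1 kg.
Tool frame: the origin (TCP) lies midway between the tips of the shut fingers; the grasp point (between the pads) lies pinch_z behind it (pinch_z is the distance from the TCP to the grasp point, in mm); z points along the fingers, y is the line along which they close (so a half turn about z gives the same grasp; the last joint's range is limited). The gripper opens to 88 mm and grips with 3 to 60 N. Pads are 20 mm wide; open, the fingers measure 115 mm over their backs; the gripper's body (75 mm by 178 mm) begins 61 mm behind the grasp point.
Start: joints at [1.241, 0.423, 1.63, -0, 1.089, -0.019], TCP at [191.106, 595.049, 222.675] pointing down, gripper open.
Joint ranges: [-3, 3], [-0.9, 2.11], [0.09, 2.58], [-1.31, 4.45], [0.11, 2.69], [-2.54, 2.54]. Speed limits (rad/s): [2.39, 2.39, 3.01, 3.14, 3.14, 3.14].

INTERFACE

Orientations are given as a rotation vector (axis times angle).
In Python, from workcell import get_obs, get_image, close_job, pinch_z gives the robot as it stands.
- The arm moves only by the tool jog_arm, never from a script. Its argument "commands" is a list of rows, each a list of 3 entries, a list of its own where there are three numbers: the gripper command: -1 is shut, 1 is fully open, values between are in proportion, then the shift along the tool's x, y, z as a fraction of full scale, then the turn, a rotation vector about the tool's x, y, z as a fraction of full scale. In form: [[gripper, [tx, ty, tz], [rx, ry, rz]], ...]. A call has 1 to 10 rows; each row shifts and turns the commanded pose from where the row before left it, along the tool's axes as they then stand; what a row does not reach is not made up. Full scale, the value 1, is 0.1 m for a shift and 45 degrees for a turn. A row lasts 1/10 s, in which the tool goes at most 50 mm and 8.59 degrees, less where a joint would pass 70% of its speed; a pose out of reach is approached as far as the arm can. A call with a number of a shift or a turn outside -1 to 1 is refused whole. A call with a gripper value outside its range is refused whole. The fingers move at their own pace and stop on an object; the grip force is fixed at half the most. Time passes only in rows, so rows that do not move let the fingers close. It gives the time, the measured TCP pose, the force, the opening and the grip force at its end, in the units of the state.
- get_obs(): the state, without advancing time (a new reading comes with each control period).
- get_image(name): name is "side" or "top"; returns a dict with "image" (384x512x3 uint8, blue, green, red), "z_map" (384x512 float32, mm along the optical axis (not along the pixel's ray), 0 where there is no reading), "intrinsics" (3x3 intrinsics, pixels), "eye" and "orientation" of the camera in the world. Camera axes: x right, y down, z forward; pixel columns grow to the right and rows downward; lengths in mm; the calibration is good to about 2 mm. A picture is of the moment at which its call begins.
- close_job(): hands the job in; it is judged then, once.
The state is a dict: "t": time; "qpos": joint angles; "qvel": joint speeds; "joint_torque": joint torques, N m; "ee_pos": TCP position; "orientation": TCP orientation; "ft_force": force on the tool from outside, world axes, zero at the start; "moment": the same for the moment, N m; "width": finger opening in mm; "grasp_force": force on a finger pad.
Only numpy, scipy, OpenCV 4.12 (cv2) and the standard library are available. Lean on these libraries where they do the work, as an engineer would, in place of code of your own. Each camera call takes 0.05 s, during which the arm holds its last target. There are 200 camera calls.

TASK

Lift the pile of three wooden coasters out of the open stand in one go, set it down flat on the free worktop and let go. Then take the whole pile again by one end and put it away in the snug holder: tilt its other end in under the bar, then lower the held end until the pile lies flat on the holder's floor before you let go. Keep the pile together and leave the striped mug and the tape roll where they are.

Things in the scene. Friction and masses are not known exactly. Their poses are not given: they have to be found in the camera images.
- coaster_low_centre (a point): the lowest of three identical oblong dark wooden coasters, each 130 long (x), 58 wide (y), 9 thick (z), 60 g; this is its centre. At the start the three lie flat on one another in the stand, their long axis along the stand's; this centre is then 10.5 mm above the worktop. Piled, they are 27 mm high.
- coaster_mid_centre (a point): the middle of three identical oblong dark wooden coasters, each 130 long (x), 58 wide (y), 9 thick (z), 60 g; this is its centre. At the start the three lie flat on one another in the stand, their long axis along the stand's; this centre is then 19.5 mm above the worktop. Piled, they are 27 mm high.
- coaster_top_centre (a point): the uppermost of three identical oblong dark wooden coasters, each 130 long (x), 58 wide (y), 9 thick (z), 60 g; this is its centre. At the start the three lie flat on one another in the stand, their long axis along the stand's; this centre is then 28.5 mm above the worktop. Piled, they are 27 mm high.
- stand: open white plastic stand, fixed, 144 x 72 x 32, left or right. Origin: centre of its underside; x its long axis, z up. Floor 6 thick, clear room 134 x 62. Walls (to 32 above the worktop) only at the four corners; the middle 60 of both long sides is open and the floor there 48 wide, so fingers can hold the pile across its width at its middle, down to the worktop. Lift the pile straight up.
- holder: white plastic holder, fixed, on the other side than the stand. Origin: centre of its underside, below the centre of its clear room; x its long axis, towards the end with the bar (roughly to the left, within 20 degrees); z up. Floor 6 thick; clear room 134 (x -67 to 67) by 62 (y -31 to 31). Walls 5 thick: an end wall at x = 67, and side walls 32 high (above the worktop) from x = -18 to 67.
- holder_bar (a point): middle of the inner edge of the holder's bar, on its underside: 40 above the worktop, at x = 55 of the holder. The bar, 5 thick, reaches from here 12 mm to the end wall, over the whole width, so the pile cannot be lowered in flat; tilted by 15 to 20 degrees it passes under.
- holder_open_end (a point): middle of the holder's low end stop, its inner top edge: 14 above the worktop, at x = -67 of the holder. The stop is 40 wide. From here to x = -18 the sides are open and the floor is 48 wide, for fingers that hold the pile across its width near this end, down to the worktop.
- mug_stripe: bystander, not to be moved: a white mug with a faint stripe, 83 x 118 x 94, further back; origin at the centre of its underside
- tape_roll: bystander, not to be moved: a brown ring of tape lying flat, 92 x 90 x 48, behind the middle of the free surface, which lies between stand and holder. A wall unit overhangs the worktop beyond x = 590, its underside 450 up: keep the wrist clear of it; origin at the centre of its underside
There are look-alikes about, which are no part of the job. Leave any orange or pink look-alike of the part that bears coaster_top_centre alone.

How it is judged:
By the outcome, as a careful person would: the job done as asked, in the order asked, and still so for the second after the job is handed in, with the robot touching nothing.
It also fails if it takes over 54 s, if anything falls off the work surface, if the arm or the gripper's body presses on something with over 40 N, if the wrist force passes 120 N, or if a joint passes its speed limit or range.

## Working session

There is one attempt and no reset: what is moved stays moved. The work goes in short steps, Python scripts to look and compute and a tool call to move; the robot and the scene stay as the last step left them, time stands still between calls to the robot, and variables do not carry over. Pictures are saved under pics/ and viewed, at most 10 in all, crops included, and the job is handed in when it is done.

Besides the shell and the picture viewer there is one more tool, called after "Call:" as name([rows], argument=value, ...), one row to a line, values as JSON. jog_arm: Moves the arm, as the interface text tells. Its arguments: {"type":"object","properties":{"commands":{"type":"array","items":{"type":"array"}}},"required":["commands"]}

```bash
mkdir -p pics
cat > h.py <<'E'
import numpy as np, cv2
from scipy.spatial.transform import Rotation as R
from workcell import get_obs, get_image, close_job, pinch_z
def Rm(o):
    o=np.array(o,float)
    return o if o.shape==(3,3) else R.from_rotvec(o).as_matrix() if o.size==3 else R.from_quat(o).as_matrix()
def cloud(im):
    z=im["z_map"];K=np.array(im["intrinsics"]);v,u=np.indices(z.shape)
    P=np.stack([(u-K[0,2])/K[0,0]*z,(v-K[1,2])/K[1,1]*z,z],-1)
    W=P@Rm(im["orientation"]).T+np.array(im["eye"]);W[z==0]=np.nan
    return W
E
python3 - <<'E'
from h import *
ims=[get_image(n) for n in("top","side")]
for n,i in zip(("top","side"),ims):
    print(n,i["eye"],i["orientation"],i["intrinsics"]); cv2.imwrite(f"pics/{n}0.png",i["image"])
    np.savez(f"{n}0.npz",image=i["image"],W=cloud(i))
print(get_obs(),pinch_z)
E
```

```text
top [ 421.10228956 -130.35708445 1332.80011368] [-2.17042884  2.11979575 -0.1666054 ] [[393.3735112    0.         265.49413942]
 [  0.         393.3735112  187.87491518]
 [  0.           0.           1.        ]]
side [   71.25165654 -1544.88784072   887.45686162] [-2.05962808  0.37359295 -0.22744869] [[488.04355611   0.         254.27796582]
 [  0.         488.04355611 196.16589771]
 [  0.           0.           1.        ]]
{'t': 0.1, 'qpos': array([ 1.24099884e+00,  4.23773283e-01,  1.63059326e+00, -9.71282527e-06,
        1.08857019e+00, -1.89971094e-02]), 'qvel': array([ 7.52769275e-04,  7.23597935e-04, -6.37993508e-04,  9.27256220e-05,
        5.64097880e-04,  1.58456413e-03]), 'joint_torque': array([ 3.63562212e-04, -5.45615208e+01, -2.74325967e+01,  6.46313815e-02,
        1.87738583e-02, -5.11022256e-05]), 'ee_pos': array([190.95691589, 594.60347742, 221.98186762]), 'orientation': array([-4.86199617e-01, -3.10351381e+00,  2.08143741e-03]), 'ft_force': array([-0.2149511 , -0.26818397, -0.21859339]), 'moment': array([ 0.00263443,  0.03145047, -0.02191665]), 'grasp_force': 0.0, 'width': 87.71521889613834} 18.700000000000003
```

View pics/top0.png

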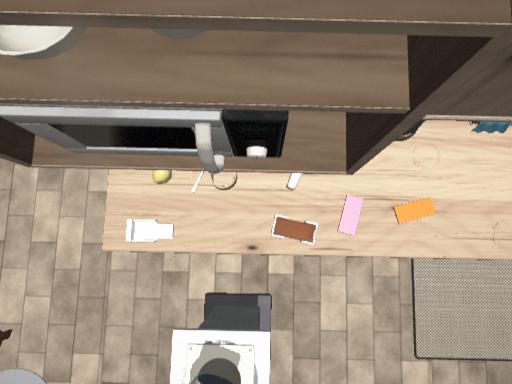

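View pics/side0.png

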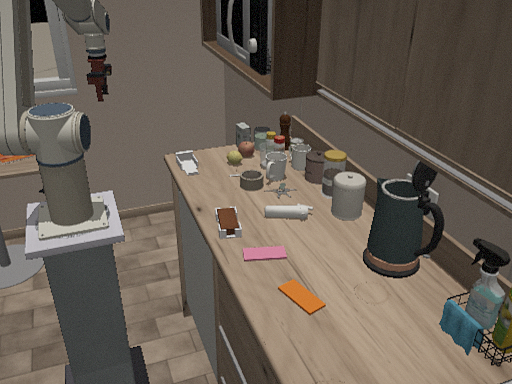

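The top view shows the stand with the brown pile at (295,229), the holder at (150,231) with its bar end to the left, the tape ring at (224,180), and pink (350,214) and orange (414,210) look-alikes. The only dark wooden candidate is the brown one in the white stand at (295,229). I'll confirm it in a crop and measure.

Run:
```python
from h import *
d=np.load("top0.npz");I=d["image"];W=d["W"]
a=cv2.resize(I[205:255,115:185],None,fx=8,fy=8,interpolation=cv2.INTER_NEAREST)[:, :560]
b=cv2.resize(I[205:255,265:325],None,fx=4,fy=4,interpolation=cv2.INTER_NEAREST)
c=np.zeros((600,560,3),np.uint8);c[:400]=a;c[400:600,:240]=b
cv2.imwrite("pics/crop.png",c)
hsv=cv2.cvtColor(I,cv2.COLOR_BGR2HSV)
for p in[(350,214),(250,215),(200,235),(190,240),(130,225),(150,231),(295,229),(224,175)]: print(p,W[p[1],p[0]].round(),hsv[p[1],p[0]])
def rep(n,m,box):
    mm=np.zeros(m.shape,np.uint8);x0,y0,x1,y1=box;mm[y0:y1,x0:x1]=m[y0:y1,x0:x1]
    k,L,s,_=cv2.connectedComponentsWithStats(mm);j=1+s[1:,4].argmax();mm=L==j
    P=W[mm];P=P[~np.isnan(P[:,0])]
    r=cv2.minAreaRect(P[:,:2].astype(np.float32));print(n,mm.sum(),"rect",r,"z pct",np.percentile(P[:,2],[5,50,95]).round(1),"med",np.median(P,0).round(1))
rep("pile",((hsv[...,1]>150)&(hsv[...,2]<170)).astype(np.uint8),(265,205,325,255))
white=((hsv[...,1]<40)&(hsv[...,2]>120)).astype(np.uint8)
rep("holder",white,(115,205,185,255)); rep("stand",white,(265,205,325,255))
```

```text
(350, 214) [ 539. -421.   11.] [161  45 253]
(250, 215) [529. -84.  -3.] [ 18  62 232]
(200, 235) [458.  82.  -0.] [ 17  62 234]
(190, 240) [440. 115.   1.] [ 16  69 225]
(130, 225) [484. 305.  43.] [120   1 255]
(150, 231) [467. 251.   2.] [  0   0 254]
(295, 229) [ 484. -234.   32.] [ 11 142 163]
(224, 175) [665.  10.  -4.] [ 18  66 233]Traceback (most recent call last):
  File "<stdin>", line 14, in <module>
  File "<stdin>", line 11, in rep
ValueError: attempt to get argmax of an empty sequence
```

View pics/crop.png

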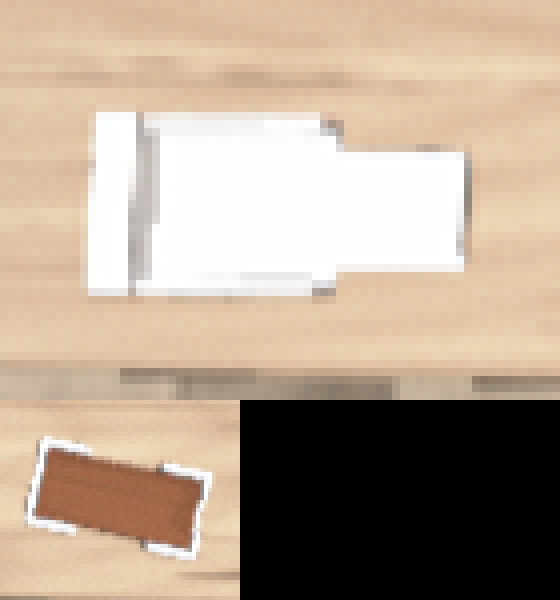

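The crop confirms it: a brown oblong in the corner-walled stand, with the holder's bar at its left end (full px ~126–132) and its narrow open end at right (~174). Next I measure both by ray-casting onto the right planes.

```bash
cat >> h.py <<'E'
def ray(im,uv,z):
    K=np.array(im["intrinsics"]);uv=np.atleast_2d(uv).astype(float)
    d=np.c_[(uv-K[[0,1],[2,2]])/K[0,0],np.ones(len(uv))]@Rm(im["orientation"]).T
    e=np.array(im["eye"]);return e+d*((z-e[2])/d[:,2])[:,None]
def contour(I,box,f,s=8):
    """largest blob of f(upsampled hsv); contour in full-image pixels"""
    x0,y0,x1,y1=box;c=cv2.resize(I[y0:y1,x0:x1],None,fx=s,fy=s,interpolation=cv2.INTER_CUBIC)
    m=f(cv2.cvtColor(c,cv2.COLOR_BGR2HSV).astype(int)).astype(np.uint8)
    cs=cv2.findContours(m,cv2.RETR_EXTERNAL,cv2.CHAIN_APPROX_NONE)[0]
    q=max(cs,key=cv2.contourArea)[:,0].astype(float)
    return (q+.5)/s-.5+[x0,y0]
def rect(P):
    (cx,cy),(w,h),a=cv2.minAreaRect(P[:,:2].astype(np.float32))
    if w<h: w,h,a=h,w,a+90
    return np.round([cx,cy,w,h,(a+90)%180-90],1)
brown=lambda h:(h[...,1]>100)&(h[...,2]<205)&(h[...,0]<20)
white=lambda h:(h[...,1]<32)&(h[...,2]>150)
E
python3 - <<'E'
from h import *
im=get_image("top");I=im["image"]
q=contour(I,(265,205,325,255),brown);P=ray(im,q,33);print("pile",rect(P))
q=contour(I,(265,205,325,255),white);P=ray(im,q,32);print("stand",rect(P))
q=contour(I,(115,205,185,255),white)
ap=cv2.approxPolyDP(q.astype(np.float32),0.9,True)[:,0];print("poly",ap.round(1).tolist())
# holder edges
L=q[(q[:,0]<127.5)&(q[:,1]>221)&(q[:,1]<240)];Rr=q[(q[:,0]>171.5)&(q[:,1]>225)&(q[:,1]<237)]
T=q[(q[:,1]<221)&(q[:,0]>134)&(q[:,0]<153)];B=q[(q[:,1]>239)&(q[:,0]>134)&(q[:,0]<153)]
t2=q[(q[:,1]<226)&(q[:,0]>160)&(q[:,0]<171)];b2=q[(q[:,1]>236)&(q[:,0]>160)&(q[:,0]<171)]
for n,e,z in(("barend",L,45),("stop",Rr,14),("top",T,32),("bot",B,32),("ftop",t2,6),("fbot",b2,6)):
    p=ray(im,e,z)[:,:2];l=cv2.fitLine(p.astype(np.float32),cv2.DIST_HUBER,0,.01,.01).ravel();print(n,len(e),p.mean(0).round(1),np.degrees(np.arctan(l[1]/l[0])).round(1),l.round(3))
ims=get_image("side");W=cloud(ims);hs=ims["image"]
q=contour(hs,(205,195,255,245),brown);P=ray(ims,q,33);print("pile side",rect(P))
E
```

```text
pile [ 483.  -231.6  128.    58.2   78.9]
stand [ 493.  -181.2   76.1   44.5  -10.6]
poly [[126.30000305175781, 219.1999969482422], [125.19999694824219, 238.60000610351562], [126.0999984741211, 241.39999389648438], [155.8000030517578, 240.89999389648438], [157.39999389648438, 238.3000030517578], [172.60000610351562, 237.6999969482422], [173.1999969482422, 225.10000610351562], [172.10000610351562, 223.39999389648438], [157.89999389648438, 223.3000030517578], [156.89999389648438, 220.8000030517578], [153.60000610351562, 218.8000030517578]]
barend 152 [465.4 317.4] 1.1 [1.00000e+00 1.90000e-02 4.65440e+02 3.17425e+02]
stop 96 [468.5 171.5] -0.7 [ 1.00000e+00 -1.30000e-02  4.63235e+02  1.71496e+02]
top 152 [505.8 266. ] -88.6 [ 2.40000e-02 -1.00000e+00  5.05661e+02  2.78135e+02]
bot 152 [431.6 260.8] -88.7 [ 2.30000e-02 -1.00000e+00  4.31768e+02  2.56789e+02]
ftop 88 [493.8 199.1] -88.7 [ 2.40000e-02 -1.00000e+00  4.93765e+02  2.03566e+02]
fbot 88 [443.6 196. ] -88.7 [ 2.30000e-02 -1.00000e+00  4.43290e+02  2.05376e+02]
pile side [ 474.4 -253.2  161.9   59.9   79.2]
```

Pile centre is about (483,-232) with its axis at 79° and size 128x58, which fits. The holder centre is about (468,244) with x toward 91.3°, and its measured 146x74 fits 144x72. First I turn the wrist by 83.3°.

Call:
jog_arm([
  [1,[0,0,0],[0,0,0.185]],
  [1,[0,0,0],[0,0,0.185]],
  [1,[0,0,0],[0,0,0.185]],
  [1,[0,0,0],[0,0,0.185]],
  [1,[0,0,0],[0,0,0.185]],
  [1,[0,0,0],[0,0,0.185]],
  [1,[0,0,0],[0,0,0.185]],
  [1,[0,0,0],[0,0,0.185]],
  [1,[0,0,0],[0,0,0.185]],
  [1,[0,0,0],[0,0,0.185]],
])

```text
t: 1.2
ee_pos: [191.1, 594.9, 222.4]
orientation: [2.431, 1.99, -0.001]
ft_force: [-0.1, 0.3, -0.2]
width: 87.6
grasp_force: 0.0
```

Call:
jog_arm([
  [1,[-0.37,0.22,0],[0,0,0]],
  [1,[-0.37,0.22,0],[0,0,0]],
  [1,[-0.37,0.22,0],[0,0,0]],
  [1,[-0.37,0.22,0],[0,0,0]],
  [1,[-0.37,0.22,0],[0,0,0]],
  [1,[-0.37,0.22,0],[0,0,0]],
  [1,[-0.37,0.22,0],[0,0,0]],
  [1,[-0.37,0.22,0],[0,0,0]],
  [1,[-0.37,0.22,0],[0,0,0]],
  [1,[-0.37,0.22,0],[0,0,0]],
])

```text
t: 2.2
ee_pos: [336.3, 188.1, 222.8]
orientation: [2.425, 1.997, 0.001]
ft_force: [0.4, 0.8, -0.7]
width: 87.7
grasp_force: 0.0
```

Call:
jog_arm([
  [1,[-0.37,0.22,0],[0,0,0]],
  [1,[-0.37,0.22,0],[0,0,0]],
  [1,[-0.37,0.22,0],[0,0,0]],
  [1,[-0.37,0.22,0],[0,0,0]],
  [1,[-0.37,0.22,0],[0,0,0]],
  [1,[-0.37,0.22,0],[0,0,0]],
  [1,[-0.37,0.22,0],[0,0,0]],
  [1,[-0.37,0.22,0],[0,0,0]],
  [1,[-0.37,0.22,0],[0,0,0]],
  [1,[0,0,0],[0,0,0]],
])

```text
t: 3.2
ee_pos: [468.4, -179.3, 222.9]
orientation: [2.427, 1.991, 0.001]
ft_force: [-0.1, 0.6, -1.6]
width: 87.7
grasp_force: 0.0
```

```bash
cat >> h.py <<'E'
def where(): 
    o=get_obs();M=Rm(o["orientation"]);return o,M
def goto(p,tool_y_deg=None,tilt=0):
    """remaining shift in tool axes (units of 0.1 m), yaw to go about tool z (units of 45 deg)"""
    o,M=where();print("t",round(o["t"],2),"pos",o["ee_pos"].round(1),"w",round(o["width"],1),"F",o["ft_force"].round(1),"g",round(o["grasp_force"],1))
    print("x",M[:,0].round(4),"y",M[:,1].round(4),"z",M[:,2].round(4),"yaw_y",np.degrees(np.arctan2(M[1,1],M[0,1])).round(2))
    print("shift",(M.T@(np.array(p)-o["ee_pos"])/100).round(3))
    if tool_y_deg is not None:
        f=np.radians(tool_y_deg);y=np.array([np.cos(f),np.sin(f),0]);z=np.array([0,0,-1.]);T=np.c_[np.cross(y,z),y,z]
        print("turn",(R.from_matrix(M.T@T).as_rotvec()/np.pi*4).round(3))
E
python3 -c "
from h import *
goto([483,-231.6,8],-11.1)"
```

```text
t 3.2 pos [ 468.4 -179.3  222.9] w 87.7 F [-0.1  0.6 -1.6] g 0.0
x [ 0.1954  0.9807 -0.0012] y [ 0.9807 -0.1954  0.0023] z [ 0.002  -0.0016 -1.    ] yaw_y -11.27
shift [-0.482  0.241  2.15 ]
turn [ 0.003  0.002 -0.004]
```

Call:
jog_arm([
  [1,[-0.24,0.12,0],[0,0,0]],
  [1,[-0.24,0.12,0],[0,0,0]],
  [1,[0,0,0.35],[0,0,0]],
  [1,[0,0,0.35],[0,0,0]],
  [1,[0,0,0.35],[0,0,0]],
  [1,[0,0,0.35],[0,0,0]],
  [1,[0,0,0.25],[0,0,0]],
  [1,[0,0,0.2],[0,0,0]],
  [1,[0,0,0],[0,0,0]],
  [1,[0,0,0],[0,0,0]],
])

```text
t: 4.2
ee_pos: [480.7, -226.3, 37.8]
orientation: [-2.424, -1.997, 0.001]
ft_force: [0.3, -0.8, 0.5]
width: 88.3
grasp_force: 0.0
```

```bash
python3 -c "
from h import *
goto([483,-231.6,8],-11.1)
for n,b in(('top',(235,185,335,260)),('side',(180,170,280,245))):
    I=get_image(n)['image'];x0,y0,x1,y1=b
    cv2.imwrite(f'pics/{n}1.png',cv2.resize(I[y0:y1,x0:x1],None,fx=4,fy=4,interpolation=cv2.INTER_CUBIC))
cv2.imwrite('pics/g1.png',np.hstack([cv2.imread('pics/top1.png'),cv2.imread('pics/side1.png')]))
"
```

```text
t 4.2 pos [ 480.7 -226.3   37.8] w 88.3 F [ 0.3 -0.8  0.5] g 0.0
x [1.915e-01 9.815e-01 3.000e-04] y [ 9.815e-01 -1.915e-01 -9.000e-04] z [-9.e-04  5.e-04 -1.e+00] yaw_y -11.04
shift [-0.048  0.033  0.298]
turn [-0.001 -0.     0.001]
```

View pics/g1.png

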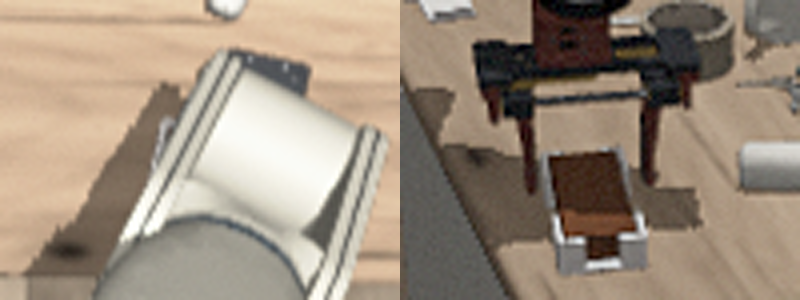

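The fingers straddle the pile at the stand's middle, tips at about (530,190) and (648,182) in the side half of the composite. I correct the offset, descend and close.

Call:
jog_arm([
  [1,[-0.05,0.03,0.1],[0,0,0]],
  [1,[0,0,0.1],[0,0,0]],
  [1,[0,0,0.1],[0,0,0]],
  [1,[0,0,0],[0,0,0]],
  [1,[0,0,0],[0,0,0]],
])

```text
t: 4.8
ee_pos: [482.4, -232.1, 7.1]
orientation: [-2.424, -1.996, 0.001]
ft_force: [0.5, -0.7, 0.7]
width: 88.2
grasp_force: 0.0
```

Call:
jog_arm([
  [-1,[0,0,0],[0,0,0]],
  [-1,[0,0,0],[0,0,0]],
  [-1,[0,0,0],[0,0,0]],
  [-1,[0,0,0],[0,0,0]],
  [-1,[0,0,0],[0,0,0]],
  [-1,[0,0,0],[0,0,0]],
])

```text
t: 5.4
ee_pos: [482.8, -232.2, 7.9]
orientation: [2.425, 1.997, 0.0]
ft_force: [-1.1, 1.5, 2.9]
width: 57.7
grasp_force: 30.0
```

Gripped at 57.7 mm and 30 N. Lift straight up.

Call:
jog_arm([
  [-1,[0,0,0],[0,0,0]],
  [-1,[0,0,-0.05],[0,0,0]],
  [-1,[0,0,-0.1],[0,0,0]],
  [-1,[0,0,-0.15],[0,0,0]],
  [-1,[0,0,-0.2],[0,0,0]],
  [-1,[0,0,-0.2],[0,0,0]],
  [-1,[0,0,0],[0,0,0]],
])

```text
t: 6.1
ee_pos: [484.8, -233.3, 80.9]
orientation: [2.421, 1.994, 0.004]
ft_force: [0.7, -0.6, -2.7]
width: 57.8
grasp_force: 30.0
```

```bash
python3 -c "
from h import *
goto([468,10,75],1.35)
"
```

```text
t 6.1 pos [ 484.8 -233.3   80.9] w 57.8 F [ 0.7 -0.6 -2.7] g 30.0
x [ 0.1918  0.9814 -0.0016] y [ 0.9814 -0.1918  0.0056] z [ 0.0052 -0.0026 -1.    ] yaw_y -11.06
shift [ 2.355 -0.632  0.052]
turn [ 0.007  0.003 -0.276]
```

Call:
jog_arm([
  [-1,[0.15,-0.04,0],[0,0,0]],
  [-1,[0.25,-0.07,0],[0,0,0]],
  [-1,[0.25,-0.07,0],[0,0,0]],
  [-1,[0.25,-0.07,0],[0,0,0]],
  [-1,[0.25,-0.07,0],[0,0,0]],
  [-1,[0.25,-0.07,0],[0,0,0]],
  [-1,[0.25,-0.07,0],[0,0,0]],
  [-1,[0.25,-0.07,0],[0,0,0]],
  [-1,[0.25,-0.07,0],[0,0,0]],
  [-1,[0.2,-0.03,0],[0,0,0]],
])

```text
t: 7.1
ee_pos: [464.1, 12.4, 76.8]
orientation: [-2.423, -1.997, 0.003]
ft_force: [0.3, 0.4, -1.4]
width: 57.7
grasp_force: 30.0
```

Call:
jog_arm([
  [-1,[0,0,0],[0,0,-0.1]],
  [-1,[0,0,0],[0,0,-0.1]],
  [-1,[0,0,0],[0,0,-0.07]],
  [-1,[0,0,0.25],[0,0,0]],
  [-1,[0,0,0.2],[0,0,0]],
  [-1,[0,0,0],[0,0,0]],
  [-1,[0,0,0],[0,0,0]],
])

```text
t: 7.8
ee_pos: [465.0, 10.9, 32.2]
orientation: [-2.199, -2.242, 0.003]
ft_force: [0.2, 0.3, -0.9]
width: 57.7
grasp_force: 30.0
```

```bash
python3 -c "
from h import *
goto([468,10,2.0],1.35)
im=get_image('side')
cv2.imwrite('pics/s2.png',cv2.resize(im['image'][120:250,150:300],None,fx=4,fy=4,interpolation=cv2.INTER_CUBIC))
"
```

```text
t 7.8 pos [465.   10.9  32.2] w 57.7 F [ 0.2  0.3 -0.9] g 30.0
x [-1.940e-02  9.998e-01  1.000e-04] y [ 0.9998  0.0194 -0.0025] z [-2.5e-03  1.0e-04 -1.0e+00] yaw_y 1.11
shift [-0.01   0.031  0.302]
turn [-0.003 -0.    -0.005]
```

View pics/s2.png

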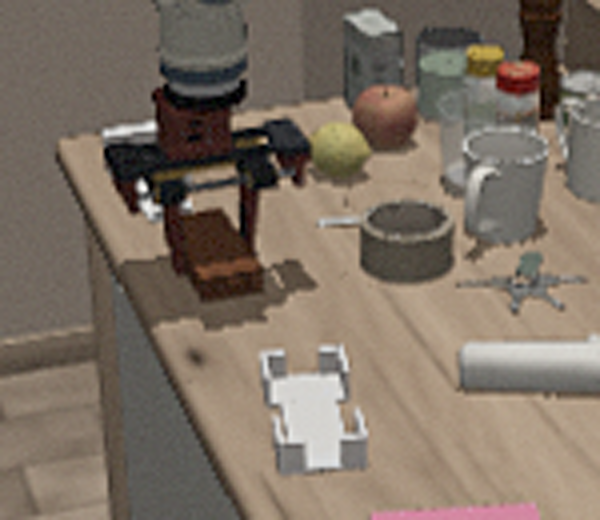

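The whole pile is held level at (215,245) in the crop and the stand is empty. Lower it to the worktop.

Call:
jog_arm([
  [-1,[0,0,0.1],[0,0,0]],
  [-1,[0,0,0.1],[0,0,0]],
  [-1,[0,0,0.05],[0,0,0]],
  [-1,[0,0,0.02],[0,0,0]],
  [-1,[0,0,0.02],[0,0,0]],
  [-1,[0,0,0],[0,0,0]],
  [-1,[0,0,0],[0,0,0]],
])

```text
t: 8.55
ee_pos: [466.2, 10.4, 3.8]
orientation: [2.2, 2.242, 0.0]
ft_force: [-0.0, -0.3, -1.8]
width: 57.8
grasp_force: 30.0
```

Call:
jog_arm([
  [-1,[0,0,0.01],[0,0,0]],
  [-1,[0,0,0],[0,0,0]],
  [-1,[0,0,0.01],[0,0,0]],
  [-1,[0,0,0],[0,0,0]],
])

```text
t: 8.95
ee_pos: [466.2, 10.5, 1.9]
orientation: [2.2, 2.242, 0.0]
ft_force: [-0.5, -0.3, 0.8]
width: 57.6
grasp_force: 30.0
```

Call:
jog_arm([
  [0.6,[0,0,0],[0,0,0]],
  [1,[0,0,0],[0,0,0]],
  [1,[0,0,0],[0,0,0]],
  [1,[0,0,0],[0,0,0]],
  [1,[0,0,-0.1],[0,0,0]],
  [1,[0,0,-0.3],[0,0,0]],
  [1,[0,0,-0.4],[0,0,0]],
  [1,[-0.4,0,-0.2],[0,0,0]],
  [1,[-0.4,0,0],[0,0,0]],
  [1,[-0.4,0,0],[0,0,0]],
])

```text
t: 9.95
ee_pos: [469.0, -110.8, 103.6]
orientation: [2.197, 2.242, 0.002]
ft_force: [0.2, 0.1, 0.4]
width: 87.6
grasp_force: 0.0
```

Call:
jog_arm([
  [1,[-0.4,0,0],[0,0,0]],
  [1,[-0.4,0,0],[0,0,0]],
  [1,[0,0,0],[0,0,0]],
])

```text
t: 10.25
ee_pos: [470.7, -193.5, 102.7]
orientation: [2.203, 2.236, 0.001]
ft_force: [0.6, 0.0, -0.0]
width: 87.8
grasp_force: 0.0
```

Run:
```python
from h import *
im=get_image("top");I=im["image"];W=cloud(im)
q=contour(I,(190,205,260,255),brown);P=ray(im,q,27);r=rect(P);print("pile",r)
uv=q.mean(0).astype(int);Z=W[uv[1]-3:uv[1]+4,uv[0]-8:uv[0]+9,2];print(uv,np.nanmedian(Z),np.nanstd(Z))
s=get_image("side")["image"]
o=np.hstack([cv2.resize(x,(400,300),interpolation=cv2.INTER_CUBIC) for x in(I[190:265,170:270],s[150:225,170:270])]);cv2.imwrite("pics/p3.png",o)
goto([468,10,100],1.35)
```

```text
pile [467.9  10.  130.   56.6 -88.7]
[220 232] 26.300015108510934 2.7427388681858993
t 10.35 pos [ 469.6 -190.1  102.1] w 87.5 F [-0.5  0.4 -0.1] g 0.0
x [-1.680e-02  9.999e-01  1.000e-04] y [9.999e-01 1.680e-02 1.000e-04] z [ 1.e-04  1.e-04 -1.e+00] yaw_y 0.97
shift [2.001 0.018 0.021]
turn [ 0.    -0.    -0.009]
```

View pics/p3.png

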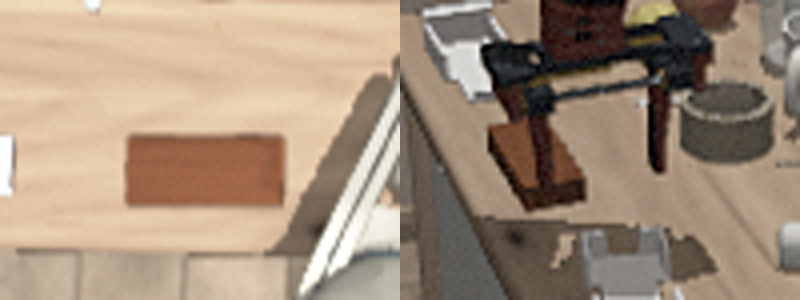

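The pile lies flat and together on the worktop, camera pose (467.9,10.0) at 91.3°. Now I grip it 42 mm toward the right end.

Call:
jog_arm([
  [1,[0.4,0,0],[0,0,-0.007]],
  [1,[0.4,0,0],[0,0,0]],
  [1,[0.4,0,0],[0,0,0]],
  [1,[0.38,0,0],[0,0,0]],
  [1,[0,0,0.3],[0,0,0]],
  [1,[0,0,0.3],[0,0,0]],
  [1,[0,0,0.1],[0,0,0]],
  [1,[0,0,0],[0,0,0]],
  [1,[0,0,0],[0,0,0]],
])

```text
t: 11.25
ee_pos: [466.4, -31.3, 32.3]
orientation: [2.194, 2.249, 0.0]
ft_force: [0.7, -0.1, -0.5]
width: 87.7
grasp_force: 0.0
```

```bash
python3 -c "
from h import *
goto([467.2,-32,2.5],1.3)
"
```

```text
t 11.25 pos [466.4 -31.3  32.3] w 87.7 F [ 0.7 -0.1 -0.5] g 0.0
x [-0.0249  0.9997  0.    ] y [9.997e-01 2.490e-02 1.000e-04] z [ 1.e-04  0.e+00 -1.e+00] yaw_y 1.42
shift [-0.007  0.008  0.298]
turn [ 0.    -0.     0.003]
```

Call:
jog_arm([
  [1,[-0.01,0.01,0.15],[0,0,0]],
  [1,[0,0,0.1],[0,0,0]],
  [1,[0,0,0.05],[0,0,0]],
  [1,[0,0,0],[0,0,0]],
  [-1,[0,0,0],[0,0,0]],
  [-1,[0,0,0],[0,0,0]],
  [-1,[0,0,0],[0,0,0]],
  [-1,[0,0,0],[0,0,0]],
  [-1,[0,0,0],[0,0,0]],
  [-1,[0,0,0],[0,0,0]],
])

```text
t: 12.25
ee_pos: [467.4, -32.5, 1.9]
orientation: [2.194, 2.248, 0.0]
ft_force: [-0.8, 0.2, 4.3]
width: 57.9
grasp_force: 30.0
```

Run:
```python
from h import *
for i in range(2):goto([467.2,-32,2.5],1.3)
print(get_obs()["qpos"].round(3))
im=get_image("top");I=im["image"]
q=contour(I,(115,205,185,255),white)
for n,e,z in(("barend",q[(q[:,0]<127.5)&(q[:,1]>221)&(q[:,1]<239)],45),("stop",q[(q[:,0]>171.5)&(q[:,1]>226)&(q[:,1]<236)],14),("top",q[(q[:,1]<221)&(q[:,0]>134)&(q[:,0]<153)],32),("bot",q[(q[:,1]>239)&(q[:,0]>134)&(q[:,0]<153)],32)):
    p=ray(im,e,z);print(n,p.mean(0).round(1))
q=contour(I,(190,205,260,255),brown);P=ray(im,q,27);print(rect(P),P.min(0),P.max(0))
```

```text
t 12.25 pos [467.4 -32.5   1.9] w 57.9 F [-0.8  0.2  4.3] g 30.0
x [-2.460e-02  9.997e-01 -1.000e-04] y [9.997e-01 2.460e-02 3.000e-04] z [ 3.e-04 -0.e+00 -1.e+00] yaw_y 1.41
shift [ 0.005 -0.002 -0.006]
turn [0.    0.    0.002]
t 12.25 pos [467.4 -32.5   1.9] w 57.9 F [-0.8  0.2  4.3] g 30.0
x [-2.460e-02  9.997e-01 -1.000e-04] y [9.997e-01 2.460e-02 3.000e-04] z [ 3.e-04 -0.e+00 -1.e+00] yaw_y 1.41
shift [ 0.005 -0.002 -0.006]
turn [0.    0.    0.002]
[-0.095  0.596  2.072 -0.     0.473 -0.119]
barend [467.1 317.1  45. ]
stop [468.5 172.1  14. ]
top [505.  265.9  32. ]
bot [431.7 260.8  32. ]Traceback (most recent call last):
  File "<stdin>", line 8, in <module>
  File "h.py", line 21, in contour
    q=max(cs,key=cv2.contourArea)[:,0].astype(float)
      ~~~^^^^^^^^^^^^^^^^^^^^^^^^
ValueError: max() iterable argument is empty
```

Gripped at the end (57.9 mm). Holder re-measured at (468.5,244.5), so the pile goes +0.6, +234.5. Next: lift, carry, then tilt.

Call:
jog_arm([
  [-1,[0,0,-0.05],[0,0,0]],
  [-1,[0,0,-0.13],[0,0,0]],
  [-1,[0,0,-0.2],[0,0,0]],
  [-1,[0,0,-0.2],[0,0,0]],
  [-1,[0,0,-0.2],[0,0,0]],
  [-1,[0,0,-0.15],[0,0,0]],
  [-1,[0.15,0,0],[0,0,0]],
  [-1,[0.2,0.01,0],[0,0,0]],
  [-1,[0.2,0.01,0],[0,0,0]],
  [-1,[0.2,0.01,0],[0,0,0]],
])

```text
t: 13.3
ee_pos: [468.3, 43.2, 95.6]
orientation: [2.194, 2.248, 0.001]
ft_force: [0.4, -0.6, -1.6]
width: 57.8
grasp_force: 30.0
```

Call:
jog_arm([
  [-1,[0.2,0.01,0],[0,0,0]],
  [-1,[0.2,0.01,0],[0,0,0]],
  [-1,[0.2,0.01,0],[0,0,0]],
  [-1,[0.2,0,0],[0,0,0]],
  [-1,[0.2,0,0],[0,0,0]],
  [-1,[0.2,0,0],[0,0,0]],
  [-1,[0.1,0,0],[0,0,0]],
  [-1,[0,0,0],[0,0,0]],
  [-1,[0,0,0],[0,0,0]],
])

```text
t: 14.2
ee_pos: [468.0, 172.2, 94.9]
orientation: [2.193, 2.249, -0.001]
ft_force: [0.2, 0.4, -1.8]
width: 57.6
grasp_force: 30.0
```

Call:
jog_arm([
  [-1,[0,0,0],[0,-0.06,0]],
  [-1,[0,0,0],[0,-0.08,0]],
  [-1,[0,0,0],[0,-0.08,0]],
  [-1,[0,0,0],[0,-0.08,0]],
  [-1,[0,0,0],[0,-0.08,0]],
  [-1,[0,0,0],[0,0,0]],
  [-1,[0,0,0],[0,0,0]],
])

```text
t: 14.9
ee_pos: [468.0, 172.2, 94.5]
orientation: [2.035, 2.086, -0.306]
ft_force: [0.2, 0.1, -2.0]
width: 57.7
grasp_force: 30.0
```

```bash
cat >> h.py <<'E'
H=np.array([468.5,244.5]);u=np.array([-.0236,.9997]);OFF=-1.5
def plan(th,xc,zc,a=107.5,b=1.9):
    """shift/turn (units of the jog) from the present pose to the pile's tilt th with far bottom corner xc,zc in the holder"""
    t=np.radians(th);hx=xc-a*np.cos(t)+b*np.sin(t);z=zc+a*np.sin(t)+b*np.cos(t)
    v=np.array([u[1],-u[0]]);p=np.r_[H+hx*u+OFF*v,z]
    o,M=where();U=np.r_[u,0];k=np.array([0,0,1.])
    X=np.cos(t)*U-np.sin(t)*k;Y=np.r_[v,0];T=np.c_[X,Y,np.cross(X,Y)]
    print("t",o["t"],"now",o["ee_pos"].round(1),"target",p.round(1),"F",o["ft_force"].round(1),"M",o["moment"].round(2),"w",round(o["width"],1))
    print("tilt",np.degrees(np.arcsin(-M[2,0])).round(2),"shift",(M.T@(p-o["ee_pos"])/100).round(3),"world",(p-o["ee_pos"]).round(1),"turn",(R.from_matrix(M.T@T).as_rotvec()/np.pi*4).round(3))
E
python3 - <<'E'
from h import *
plan(17,42.1,60)
im=get_image("side");cv2.imwrite('pics/s4.png',cv2.resize(im['image'][110:200,140:260],None,fx=6,fy=6,interpolation=cv2.INTER_CUBIC))
E
```

```text
t 14.9 now [468.  172.2  94.5] target [468.4 184.3  93.2] F [ 0.2  0.1 -2. ] M [0.11 0.07 0.02] w 57.7
tilt 17.03 shift [ 0.12   0.007 -0.024] world [ 0.4 12.2 -1.2] turn [-0.001  0.001  0.001]
```

View pics/s4.png

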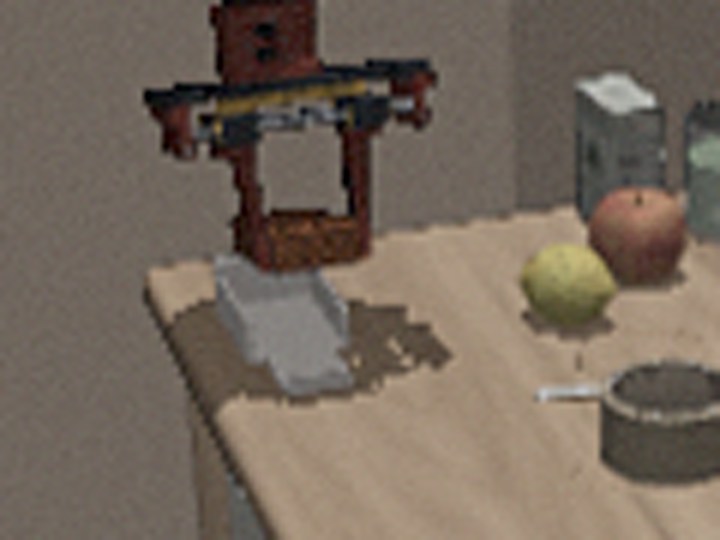

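The pile hangs tilted 17°, far end (bar side) down, over the holder. I move forward to 5 mm short of the bar, then straight down.

Call:
jog_arm([
  [-1,[0.11,0.005,-0.03],[0,0,0]],
  [-1,[0,0,0],[0,0,0]],
  [-1,[0.03,0,0.095],[0,0,0]],
  [-1,[0.03,0,0.095],[0,0,0]],
  [-1,[0.03,0,0.095],[0,0,0]],
  [-1,[0,0,0],[0,0,0]],
  [-1,[0,0,0],[0,0,0]],
])

```text
t: 15.65
ee_pos: [468.0, 183.9, 63.8]
orientation: [2.034, 2.085, -0.308]
ft_force: [-0.4, 0.2, -1.7]
width: 58.1
grasp_force: 30.0
```

Run:
```python
from h import *
plan(17,42.1,9)
im=get_image("side");a=cv2.resize(im['image'][135:185,160:213],None,fx=8,fy=8,interpolation=cv2.INTER_CUBIC)
b=cv2.resize(get_image("top")['image'][210:250,115:163],None,fx=8,fy=10,interpolation=cv2.INTER_CUBIC)[:400]
cv2.imwrite('pics/s5.png',np.hstack([a,b])[:,:800])
```

```text
t 15.65 now [468.  183.9  63.8] target [468.4 184.3  42.2] F [-0.4  0.2 -1.7] M [0.11 0.09 0.06] w 58.1
tilt 17.14 shift [0.067 0.004 0.205] world [  0.4   0.4 -21.6] turn [-0.001  0.003  0.002]
```

View pics/s5.png

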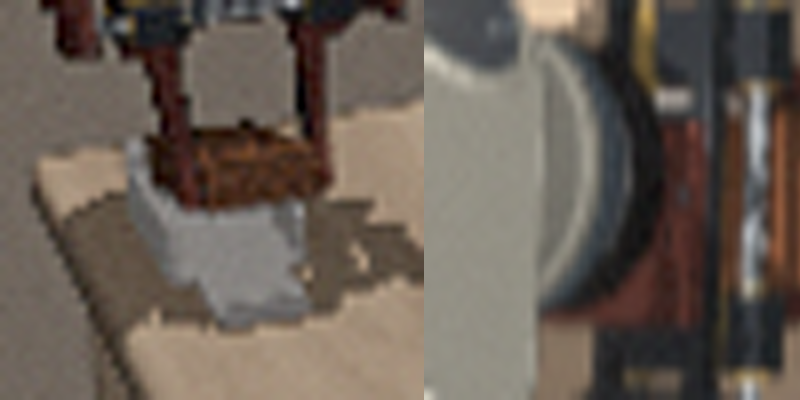

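The pile sits between the holder's side walls (about (140–310,170) in the crop) with no lateral force. I descend slowly and watch the force.

Call:
jog_arm([
  [-1,[0.015,0.004,0.05],[0,0,0]],
  [-1,[0.015,0,0.05],[0,0,0]],
  [-1,[0,0,0],[0,0,0]],
  [-1,[0,0,0],[0,0,0]],
])

```text
t: 16.15
ee_pos: [468.7, 184.0, 53.8]
orientation: [2.034, 2.085, -0.306]
ft_force: [-0.6, 0.3, -0.7]
width: 58.0
grasp_force: 30.0
```

Call:
jog_arm([
  [-1,[0.015,0,0.05],[0,0,0]],
  [-1,[0.01,0,0.04],[0,0,0]],
  [-1,[0,0,0],[0,0,0]],
  [-1,[0,0,0],[0,0,0]],
])

```text
t: 16.55
ee_pos: [468.7, 183.8, 44.5]
orientation: [2.034, 2.085, -0.306]
ft_force: [0.4, -0.4, -0.5]
width: 57.6
grasp_force: 30.0
```

Run:
```python
from h import *
plan(17,56.5,7.5)
```

```text
t 16.55 now [468.7 183.8  44.5] target [468.1 198.7  40.7] F [ 0.4 -0.4 -0.5] M [ 0.06  0.1  -0.01] w 57.6
tilt 17.11 shift [ 0.154 -0.003 -0.009] world [-0.6 15.  -3.7] turn [-0.     0.003  0.001]
```

Call:
jog_arm([
  [-1,[0.01,0,0.035],[0,0,0]],
  [-1,[0,0,0],[0,0,0]],
  [-1,[0,0,0],[0,0,0]],
])

```text
t: 16.85
ee_pos: [468.8, 183.7, 40.9]
orientation: [2.034, 2.084, -0.306]
ft_force: [-1.1, -0.3, -1.5]
width: 57.9
grasp_force: 30.0
```

Call:
jog_arm([
  [-1,[0.05,-0.002,-0.015],[0,0,0]],
  [-1,[0.045,0,-0.014],[0,0,0]],
  [-1,[0.035,0,-0.01],[0,0,0]],
  [-1,[0,0,0],[0,0,0]],
  [-1,[0,0,0],[0,0,0]],
])

```text
t: 17.35
ee_pos: [468.3, 197.5, 40.9]
orientation: [2.033, 2.085, -0.306]
ft_force: [-0.6, -0.8, -2.5]
width: 58.2
grasp_force: 30.0
```

Run:
```python
from h import *
plan(17,57,6.5)
```

```text
t 17.35 now [468.3 197.5  40.9] target [468.1 199.2  39.7] F [-0.6 -0.8 -2.5] M [0.1  0.08 0.  ] w 58.2
tilt 17.1 shift [ 0.02  -0.001  0.006] world [-0.2  1.7 -1.1] turn [0.    0.002 0.002]
```

Run:
```python
from h import *
th=[17.1,14,11,8,6,4,2,0];zc=[7.6,7.4,7.2,7,6.8,6.8,6.8,6.8]
xc=[55.3]+[min(65,65.3-27*np.sin(np.radians(t))) for t in th[1:]]
def pose(t,x,z,a=107.5,b=1.9):
    t=np.radians(t);return np.array([x-a*np.cos(t)+b*np.sin(t),z+a*np.sin(t)+b*np.cos(t)])
for i in range(1,8):
    d=pose(th[i],xc[i],zc[i])-pose(th[i-1],xc[i-1],zc[i-1]);t=np.radians(th[i-1])
    print(th[i],round(xc[i],1),"tool x,z",((d[0]*np.cos(t)-d[1]*np.sin(t))/100).round(3),((-d[0]*np.sin(t)-d[1]*np.cos(t))/100).round(3),"ry",round((th[i-1]-th[i])/45,3))
```

```text
14 58.8 tool x,z 0.034 0.05 ry 0.069
11 60.1 tool x,z 0.014 0.055 ry 0.067
8 61.5 tool x,z 0.015 0.056 ry 0.067
6 62.5 tool x,z 0.01 0.038 ry 0.044
4 63.4 tool x,z 0.009 0.037 ry 0.044
2 64.4 tool x,z 0.009 0.037 ry 0.044
0 65 tool x,z 0.006 0.037 ry 0.044
```

Call:
jog_arm([
  [-1,[0.034,0,0.05],[0,0.069,0]],
  [-1,[0,0,0],[0,0,0]],
  [-1,[0.014,0,0.055],[0,0.067,0]],
  [-1,[0,0,0],[0,0,0]],
  [-1,[0.015,0,0.056],[0,0.067,0]],
  [-1,[0,0,0],[0,0,0]],
  [-1,[0,0,0],[0,0,0]],
])

```text
t: 18.05
ee_pos: [468.3, 199.3, 23.9]
orientation: [2.122, 2.173, -0.15]
ft_force: [-0.4, -0.2, -1.3]
width: 58.2
grasp_force: 30.0
```

Run:
```python
from h import *
plan(8,61.5,7)
plan(4,63.4,6.8)
```

```text
t 18.05 now [468.3 199.3  23.9] target [468.1 199.8  23.8] F [-0.4 -0.2 -1.3] M [-0.08  0.06 -0.05] w 58.2
tilt 8.09 shift [ 0.005 -0.002 -0.001] world [-0.2  0.5 -0. ] turn [-0.     0.002  0.001]
t 18.05 now [468.3 199.3  23.9] target [468.  200.8  16.2] F [-0.4 -0.2 -1.3] M [-0.08  0.06 -0.05] w 58.2
tilt 8.09 shift [ 0.026 -0.002  0.074] world [-0.2  1.5 -7.7] turn [-0.     0.091  0.   ]
```

Call:
jog_arm([
  [-1,[0.015,-0.002,0.037],[0,0.046,0]],
  [-1,[0,0,0],[0,0,0]],
  [-1,[0.011,0,0.037],[0,0.045,0]],
  [-1,[0,0,0],[0,0,0]],
  [-1,[0,0,0],[0,0,0]],
])

```text
t: 18.55
ee_pos: [468.1, 201.2, 16.2]
orientation: [2.159, 2.212, -0.075]
ft_force: [0.4, -0.3, -2.2]
width: 57.5
grasp_force: 30.0
```

Call:
jog_arm([
  [-1,[0.009,0,0.037],[0,0.044,0]],
  [-1,[0,0,0],[0,0,0]],
  [-1,[0,0,0],[0,0,0]],
])

```text
t: 18.85
ee_pos: [468.0, 201.9, 12.4]
orientation: [2.177, 2.231, -0.038]
ft_force: [0.5, -0.4, -1.5]
width: 57.9
grasp_force: 30.0
```

Run:
```python
from h import *
plan(2,64.4,6.8)
plan(0,65,6.3)
```

```text
t 18.85 now [468.  201.9  12.4] target [468.  201.5  12.5] F [ 0.5 -0.4 -1.5] M [-0.08  0.07  0.06] w 57.9
tilt 1.97 shift [-0.004 -0.    -0.   ] world [-0.  -0.4  0.1] turn [-0.    -0.001  0.001]
t 18.85 now [468.  201.9  12.4] target [468.  202.    8.2] F [ 0.5 -0.4 -1.5] M [-0.08  0.07  0.06] w 57.9
tilt 1.97 shift [ 0.003 -0.     0.042] world [-0.   0.1 -4.2] turn [-0.     0.044  0.001]
```

Call:
jog_arm([
  [-1,[0.003,0,0.037],[0,0.044,0]],
  [-1,[0,0,0],[0,0,0]],
  [-1,[0,0,0.005],[0,0,0]],
  [-1,[0,0,0],[0,0,0]],
  [-1,[0,0,0],[0,0,0]],
])

```text
t: 19.35
ee_pos: [468.1, 202.3, 8.2]
orientation: [-2.193, -2.248, -0.002]
ft_force: [0.4, -0.2, -2.1]
width: 57.7
grasp_force: 30.0
```

Call:
jog_arm([
  [-1,[0,0,0.005],[0,0,0]],
  [-1,[0,0,0],[0,0,0]],
  [-1,[0,0,0],[0,0,0]],
])

```text
t: 19.65
ee_pos: [468.1, 202.3, 7.9]
orientation: [-2.193, -2.248, -0.002]
ft_force: [-1.6, 0.5, 5.9]
width: 57.8
grasp_force: 30.0
```

Call:
jog_arm([
  [-1,[0,0,0.004],[0,0,0]],
  [-1,[0,0,0],[0,0,0]],
  [-1,[0,0,0],[0,0,0]],
])

```text
t: 19.95
ee_pos: [468.1, 202.2, 7.9]
orientation: [-2.193, -2.248, -0.002]
ft_force: [-2.6, 0.7, 10.9]
width: 57.9
grasp_force: 30.0
```

The pile rests on the floor (10.9 N push). Let go, go up and move aside.

Call:
jog_arm([
  [0.5,[0,0,0],[0,0,0]],
  [1,[0,0,0],[0,0,0]],
  [1,[0,0,0],[0,0,0]],
  [1,[0,0,0],[0,0,0]],
  [1,[0,0,-0.1],[0,0,0]],
  [1,[0,0,-0.3],[0,0,0]],
  [1,[0,0,-0.4],[0,0,0]],
  [1,[-0.3,0,-0.3],[0,0,0]],
  [1,[-0.4,0,0],[0,0,0]],
  [1,[-0.4,0,0],[0,0,0]],
])

```text
t: 20.95
ee_pos: [471.6, 91.2, 119.0]
orientation: [2.191, 2.25, 0.006]
ft_force: [0.2, -0.4, -0.6]
width: 87.5
grasp_force: 0.0
```

Call:
jog_arm([
  [1,[-0.4,0,0],[0,0,0]],
  [1,[-0.4,0,0],[0,0,0]],
  [1,[-0.3,0,0],[0,0,0]],
  [1,[0,0,0],[0,0,0]],
  [1,[0,0,0],[0,0,0]],
])

```text
t: 21.45
ee_pos: [473.4, -18.4, 117.2]
orientation: [-2.196, -2.246, -0.002]
ft_force: [0.1, -0.0, 0.8]
width: 87.8
grasp_force: 0.0
```

Run:
```python
from h import *
im=get_image("top");I=im["image"];W=cloud(im)
q=contour(I,(115,205,185,255),brown);P=ray(im,q,33);print(rect(P),(P[:,:2]-H)@u @ np.ones(1) if 0 else (((P[:,:2]-H)@u).min(),((P[:,:2]-H)@u).max()))
for x in(138,145,152,160,168): print(x,np.nanmedian(W[227:235,x-2:x+3,2]).round(1))
print(get_obs()["ee_pos"].round(),get_obs()["ft_force"].round(1))
s=get_image("side")["image"]
cv2.imwrite("pics/f.png",np.hstack([cv2.resize(I[205:255,115:182],(400,300),interpolation=cv2.INTER_CUBIC),cv2.resize(s[140:200,170:250],(400,300),interpolation=cv2.INTER_CUBIC)]))
```

```text
[469.2 239.4 123.6  56.4 -89.5] (np.float64(-67.19793741406745), np.float64(56.82846583217911))
138 32.0
145 32.6
152 32.7
160 32.8
168 32.0
[473. -18. 117.] [ 0.3 -0.5 -0. ]
```

View pics/f.png

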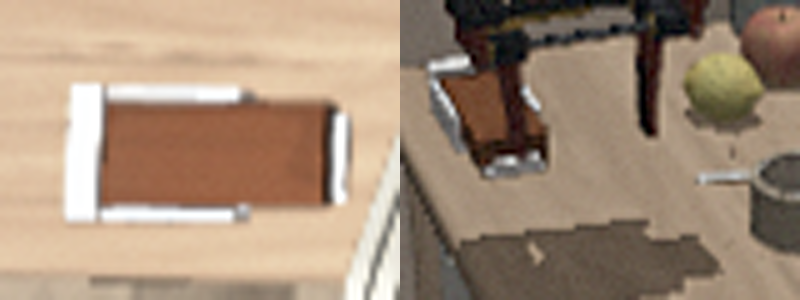

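The pile lies flat in the holder (top at about 32–33 mm along its whole length), under the bar at left and inside the stop at right (~(335,155)). Nothing else has moved, so I hand the job in.

```bash
python3 -c "
from h import *
print(close_job())"
```

```text
the job is handed in; nothing more can be done
None
```

I set the three-coaster pile down on the worktop and let go, then took it by its end and put it away. It now lies flat and together in the holder, under the bar and inside the end stop, and I handed the job in at about 21.5 s of the 54 s allowed.

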